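Rack the weighed drying tray above the jar

ROBOT

A 6-joint arm with a two-finger parallel gripper is mounted at the origin on the work surface. World frame = base frame: x ahead of the robot, y to its left, z up, the work surface at z = 0. Lengths are in m, angles in rad, forces in N, time in s.
With the tool pointing down it reaches from about 0.275 to 0.825 m from the base axis. Payload 4.9 kg.
Tool frame: the origin (TCP) lies at the very end of the fingers, on their centre line; the grasp point (between the pads) lies 19 mm behind it (env.grasp_offset is the distance from the TCP to the grasp point, in m); z points along the fingers, y is the line along which they close (so a half turn about z gives the same grasp; the last joint's range is limited). The gripper opens to 85 mm and grips with 20 to 120 N. Pads are 22 mm wide; open, the fingers measure 114 mm over their backs; the gripper's body (76 mm by 85 mm) begins 54 mm behind the grasp point. The pads swing forward as they close: fully open they stand 13 mm farther back than shut.
Start: joints at [-1.279, 0.326, -0.193, 1.052, 0, 1.437], TCP at [0.227, -0.501, 0.231] pointing down, gripper open.
Joint ranges: [-2.65, 2.65], [-0.97, 1.79], [-1.3, 1.35], [-1.93, 2.1], [-1.47, 1.37], [-3.14, 3.14]. Speed limits (rad/s): [2.57, 2.57, 3.14, 3.14, 3.14, 3.14].

INTERFACE

Orientations are given as a 3x3 rotation matrix whose columns are the frame's x, y, z axes.
In Python, from bench import env, viewer, workorder gives the robot as it stands. The module is installed in compiled form; this text tells all that it offers.
- The arm moves only by the tool carry_out, never from a script. Its argument "steps" is a list of rows, each a list of 7 numbers: the turn, a rotation vector about the tool's x, y, z in degrees, then the shift along the tool's x, y, z in cm, then the finger opening in cm, from 0 to 8.54. A call has 1 to 8 rows; each row is the pose to reach, as a shift and turn from the pose commanded when the call began, along the tool's axes at that moment; what a row does not reach only later rows make up. A row lasts 1/12 s, in which the tool goes at most 41.7 mm and 7.16 degrees, less where a joint would pass 70% of its speed; a pose out of reach is approached as far as the arm can. A call with a gripper value outside its range is refused whole. The fingers move at their own pace and stop on an object; "newtons" is the grip in N (left out, the last holds). Time passes only in rows, so rows that repeat a pose let the fingers close. It gives the time, the measured TCP pose, the force, the opening and the grip force at its end, in the units of the state.
- env.read_state(): the state, without advancing time (a new reading comes with each control period).
- viewer.snapshot(name): name is "scene" or "side" or "wrist"; returns the picture (384x512x3 uint8, red, green, blue); there is no depth.
- viewer.camera_params(name): a dict with "fov_y" (degrees; the focal length in pixels is half the picture's height over the tangent of half this angle, whatever the lens; pixels are square), "cx", "cy" (the principal point, pixels), "R" (3x3) and "t" (3): a world point X has camera coordinates R X + t; the wrist camera has in their place "hand_eye" (4x4, takes a point from camera to tool coordinates, whose origin is the TCP and whose axes are the flange's). Camera axes: x right, y down, z forward; pixel columns grow to the right and rows downward; lengths in m; the calibration is good to about 2 mm. A picture is of the moment at which its call begins: read the wrist's pose just before it. camera_params takes no time and is no camera call.
- workorder.job_done(): hands the job in; it is judged then, once.
Trained networks look in the newest picture that a camera, given by its name, has taken for a name from the list of things; names that differ only in an ending like _2 or _b are one class to them, and where a whole thing is asked for, a point or a joint stands for the part that bears it (a point fixed in the world has none). Each returns a list of dicts, best first, with "score" (0 to 1); they miss things now and then, are a little off and sometimes report something else, mostly with a low value. They report only what shows in the picture. A call takes as long as a camera call.
- viewer.spot_in(target, camera): "location" ([x, y, z] in m, in world coordinates, good to about 4 mm: the middle of the surface that is visible of it).
- viewer.silhouettes(target, camera): "region" (384x512 bool, what is visible of it).
- viewer.pinpoint(target, camera): "location" ([x, y, z] in m, in world coordinates, good to about 4 mm: a listed point, or the origin of a listed thing).
The state is a dict: "clock": time; "q": joint angles; "joint_velocities": joint speeds; "effort": joint torques, N m; "tcp_pos": TCP position; "orientation": TCP orientation; "ft_force": force on the tool from outside, world axes, zero at the start; "moment": the same for the moment, N m; "opening": finger opening in m; "grip_force": force on a finger pad.
Only numpy, scipy, OpenCV 4.12 (cv2) and the standard library are available. Lean on these libraries where they do the work, as an engineer would, in place of code of your own. Each camera call takes 0.05 s, during which the arm holds its last target. There are 200 camera calls.

TASK

The drying tray on the balance has been weighed: take it by its blue pull and slide it into the tray rack, on the lowest pair of runners on which it passes clear over the jar that stands in the rack. Push it gently home until it presses the springy rear stop back by roughly half of its travel, and let go, so that it lies flat on both runners and rests against the stop. Do not ram the tray or force it against the rack, and leave the jars and everything else on the bench undisturbed.

Things in the scene. Friction and masses are not known exactly. Their poses are not given: they have to be found in the camera images.
- tray_grip (a point): Centre of the drying tray's blue pull, the place to hold it: a block 26 wide (y), 44 long (x), 22 high (z), its underside level with the tray's. Axes are the tray's: +x from the pull to the leading edge, which is 238 ahead of this point; y across; z up. Starts overhanging the side of the balance. Held here, the tray is nose-heavy and droops a little in the fingers.
- tray_mid (a point): Centre of the tray's floor, 138 ahead of tray_grip in the tray's +x, 9 below it and 2 above the tray's underside. Same axes.
- tray: The drying tray: a shallow, loose aluminium pan, 200 long (x), 180 wide (y), floor 4 thick, rim 12 high, with a blue pull at its -x end; 0.24 to 0.34 kg. Origin at the centre of its underside. It starts on the pan of the balance.
- rack: Fixed open tray rack: steel posts, four pairs of aluminium angle runners; 288 high, 230 wide. Origin on the bench midway between its sides; +x is the way a tray slides in, the mouth looks to -x (posts from x = -109), z up. No floor: one jar stands on the bench inside it. Top cross bars at x = 0 and 145 (276 to 288 high) and a low one at the rear. A sprung stop rod stands upright at the rear.
- runners1 (a point): Middle of the mouth of the lowest pair of runners, level with the ledge tops, 105 above the bench. Axes of the rack. The level ledges run from here 270 in +x, 4 thick, covering |y| from 79 to 97. Outer walls, inner faces at y = +-93 (3 of play each side of the tray), rise 14 above the ledges; in front of the mouth they flare out to +-102 at x = -28 from here.
- runners2 (a point): The same for the second pair from below, ledge tops 150 above the bench.
- runners3 (a point): The same for the third pair, ledge tops 195 above the bench.
- runners4 (a point): The same for the top pair, ledge tops 240 above the bench.
- rack_rear (a point): Point on the rack's middle line, 160 above the bench, 230 in +x from the mouth. The rubber stop rod (14 thick, 40 to 290 high) stands on this line and meets the leading edge of a tray on any pair. It is set by thumbscrews: its untouched front face lies anywhere from this point to 40 nearer the mouth, not measured, different each time; find it by feel.
- rear_stop (a joint): How far the sprung stop rod is pressed back: 0 untouched, at most 10 mm (given in m), then a hard end. Spring 0.35 N per mm; sliding friction of the tray on the runners adds 1 to 2.5 N to the push. Let go, the tray is pushed back until friction holds it, with the rod still pressed some 2 to 6 mm.
- jar_short: White reagent jar with a yellow label, 72 across, 80 high; origin at the centre of its foot. One of the three jars stands inside the rack, the other two elsewhere on the bench.
- jar_medium: White reagent jar with a brown label, 66 across, 128 high; origin at the centre of its foot.
- jar_tall: Black reagent jar with a white label, 72 across, 173 high; origin at the centre of its foot.
- balance: Fixed cream top-pan balance, 310 deep (x), 200 wide (y); origin on the bench under its middle. Its steel pan, 170 square, is centred 55 along +x from the origin, top 74 above the bench; the housing under the pan is 52 high, the key panel towards -x at most 50.
- amber_bottle: Brown glass bottle, 64 across, 150 high. Bystander; origin at the centre of its foot.
- wash_bottle: White bottle with red cap, 68 across, 160 high. Bystander; origin at the centre of its foot.
- beaker: Glass beaker, 72 across, 90 high. Bystander; origin at the centre of its foot.
- mortar: White porcelain mortar bowl, 100 across, 55 high. Bystander; origin at the centre of its foot.

How it is judged:
By the outcome, as a careful person would: the job done as asked, in the order asked, and still so for the second after the job is handed in, with the robot touching nothing.
It also fails if it takes over 70 s, if anything falls off the work surface, if the arm or the gripper's body presses on something with over 40 N, if the wrist force passes 120 N, or if a joint passes its speed limit or range.

## Working session

There is one attempt and no reset: what is moved stays moved. The work goes in short steps, Python scripts to look and compute and a tool call to move; the robot and the scene stay as the last step left them, time stands still between calls to the robot, and variables do not carry over. Pictures are saved under pics/ and viewed, at most 13 in all, crops included, and the job is handed in when it is done.

Besides the shell and the picture viewer there is one more tool, called as name(argument=value, ...) on one line, values as JSON. carry_out: Moves the arm, as the interface text tells. Its arguments: {"type":"object","properties":{"steps":{"type":"array","items":{"type":"array","items":{"type":"number"}}},"newtons":{"type":"number"}},"required":["steps"]}

```bash
mkdir -p pics
python3 - <<'E'
from bench import env, viewer
import cv2,numpy as np
s=env.read_state();print(s['clock'],s['tcp_pos'],s['orientation'])
for c in ['scene','side']:
    im=viewer.snapshot(c);cv2.imwrite(f'pics/{c}.png',cv2.resize(im[:,:,::-1],(768,576)))
    print(c,{k:np.round(v,3).tolist() for k,v in viewer.camera_params(c).items()})
    for n in ['tray_grip','tray_mid','rack','runners1','runners2','runners3','runners4','rack_rear','jar_short','jar_medium','jar_tall','balance']+(['amber_bottle','wash_bottle','beaker','mortar'] if c=='scene' else []):
        r=viewer.pinpoint(n,c);print(n,[(np.round(x['location'],3).tolist(),round(x['score'],2)) for x in r[:2]])
print(viewer.camera_params('wrist'))
print(env.read_state()['clock'])
E
```

```text
0.0 [ 0.2270056  -0.50033741  0.23048775] [[ 9.10732148e-01  4.12997245e-01 -4.78624149e-04]
 [ 4.12997445e-01 -9.10730653e-01  1.67002246e-03]
 [ 2.53816990e-04 -1.71861369e-03 -9.99998491e-01]]
scene {'fov_y': 43.654, 'cx': 265.764, 'cy': 197.585, 'R': [[0.999, 0.041, -0.01], [0.029, -0.842, -0.538], [-0.03, 0.537, -0.843]], 't': [-0.543, 0.095, 1.796]}
tray_grip [([0.538, -0.377, 0.087], 0.74)]
tray_mid [([0.536, -0.241, 0.076], 0.98), ([0.536, -0.24, 0.074], 0.31)]
rack []
runners1 []
runners2 []
runners3 []
runners4 []
rack_rear [([0.638, 0.281, 0.155], 0.94), ([0.537, -0.376, 0.09], 0.46)]
jar_short [([0.43, 0.386, 0.0], 0.61)]
jar_medium [([0.742, -0.232, 0.002], 0.82)]
jar_tall [([0.609, 0.176, 0.0], 0.88)]
balance [([0.477, -0.239, -0.002], 0.86)]
amber_bottle [([0.616, 0.499, -0.004], 0.5)]
wash_bottle [([0.505, 0.481, -0.002], 0.77)]
beaker [([0.391, 0.263, -0.001], 0.85)]
mortar [([0.367, 0.098, 0.0], 0.73)]
side {'fov_y': 56.857, 'cx': 257.074, 'cy': 193.603, 'R': [[-0.965, -0.262, 0.002], [-0.164, 0.598, -0.785], [0.204, -0.758, -0.62]], 't': [0.541, 0.207, 1.131]}
tray
[... 425 characters left out ...]
6, -0.003], 0.68), ([0.534, -0.238, 0.074], 0.54)]
rack_rear [([0.636, 0.278, 0.161], 0.75)]
jar_short [([0.428, 0.387, 0.002], 0.76)]
jar_medium [([0.746, -0.231, 0.002], 0.96)]
jar_tall [([0.612, 0.172, 0.003], 0.64)]
balance [([0.481, -0.237, -0.001], 0.69)]
{'fov_y': 65.92834226181255, 'cx': 257.38577474441723, 'cy': 194.09803101547428, 'hand_eye': array([[ 5.55793094e-04, -9.58601970e-01, -2.84748931e-01,
         7.22957804e-02],
       [ 9.99999537e-01,  7.56621615e-04, -5.95282777e-04,
         3.32339898e-04],
       [ 7.86086439e-04, -2.84748469e-01,  9.58601946e-01,
        -1.42089220e-01],
       [ 0.00000000e+00,  0.00000000e+00,  0.00000000e+00,
         1.00000000e+00]])}
1.5
```

View pics/scene.png

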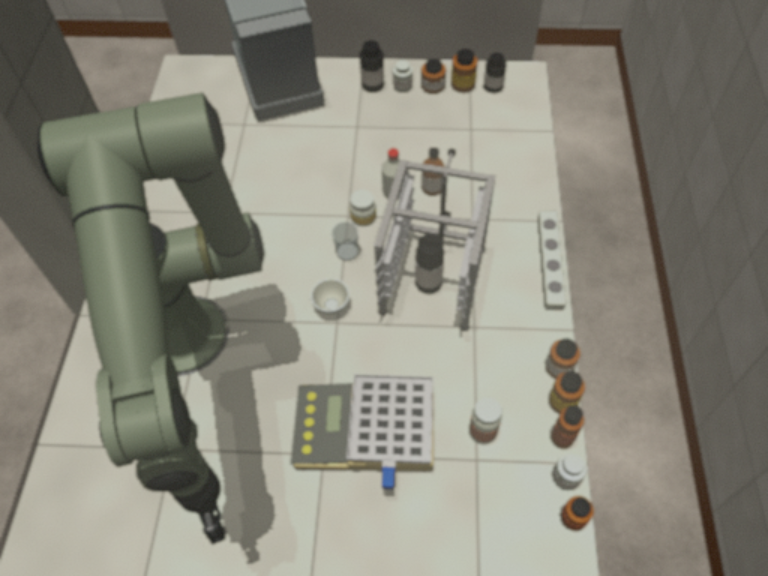

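View pics/side.png

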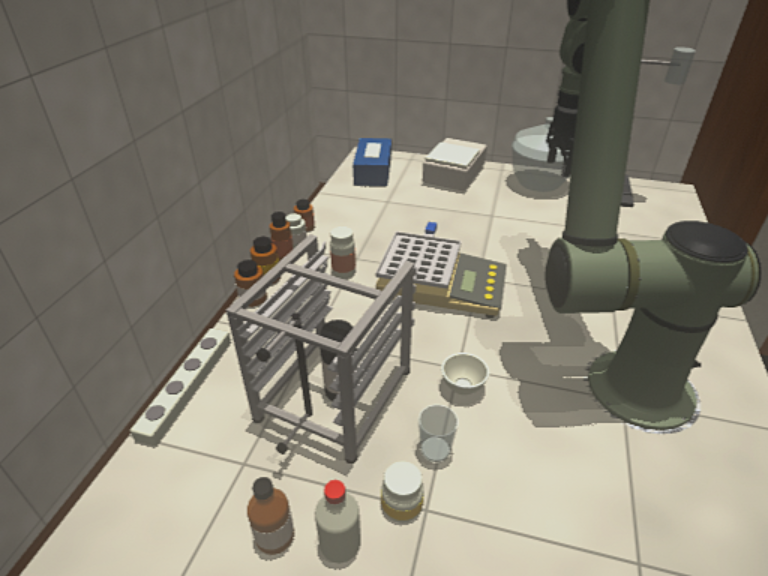

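Run:
```python
import cv2,numpy as np
a=cv2.imread('pics/scene.png');b=cv2.imread('pics/side.png')
a=cv2.resize(a,(512,384));b=cv2.resize(b,(512,384))
ca=a[90:230,240:340];cb=b[150:312,145:285]
A=cv2.resize(ca,None,fx=3.6,fy=3.6,interpolation=cv2.INTER_CUBIC)
B=cv2.resize(cb,None,fx=3.1,fy=3.1,interpolation=cv2.INTER_CUBIC)
H=np.zeros((510,800,3),np.uint8);H[:504,:360]=A;H[:502,362:362+434]=B
cv2.imwrite('pics/c1.png',H)
```

```text
(no output)
```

View pics/c1.png

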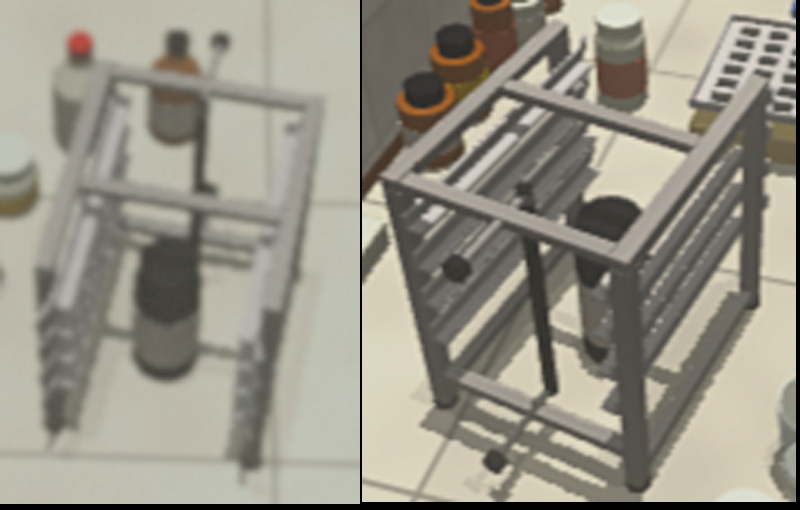

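```bash
cat > h.py <<'E'
import numpy as np
from bench import viewer
from scipy.spatial.transform import Rotation as Ro
def proj(P,c,pose=None):
    k=viewer.camera_params(c);f=192/np.tan(np.radians(k['fov_y']/2));P=np.atleast_2d(P)
    if c=='wrist':
        p,R=pose;T=np.array(k['hand_eye']);X=((P-p)@R-T[:3,3])@T[:3,:3]
    else: X=P@np.array(k['R']).T+np.array(k['t'])
    return np.c_[f*X[:,0]/X[:,2]+k['cx'],f*X[:,1]/X[:,2]+k['cy']]
def rack(P,x,y,a):
    P=np.atleast_2d(P);c,s=np.cos(a),np.sin(a)
    return np.c_[x+c*P[:,0]-s*P[:,1],y+s*P[:,0]+c*P[:,1],P[:,2]]
E
python3 - <<'E'
from h import *
from scipy.optimize import least_squares
h=.288
sc=[(269.2,107.5),(329.4,117.8),(250.5,164.5)]
si=[(153.4,207.4),(229.8,234.5),(276,175.2),(209.5,157.1)]
def res(v):
    x,y,a,r=v[:4];F=-.109
    A=proj(rack([[r,.115,h],[r,-.115,h],[F,.115,h]],x,y,a),'scene')-sc
    B=proj(rack([[r,-.115,h],[r,.115,h],[F,.115,h],[F,-.115,h]],x,y,a),'side')-si
    return np.r_[A.ravel(),B.ravel()]
s=least_squares(res,[.616,.161,1.4,.15],loss='soft_l1');print(s.x,np.degrees(s.x[2]));print(np.round(res(s.x).reshape(-1,2),1))
x,y,a,_=s.x
print(rack([[.121,0,.16],[0,0,0],[-.109,0,.195]],x,y,a))
for c in ['scene','side']:
    r=viewer.silhouettes('rack',c)
    if 0:pass
E
```

```text
[0.61784166 0.16261504 1.37500957 0.15150893] 78.78224531113955
[[-2.9 -0.9]
 [ 0.5 -0.3]
 [-2.7 -0.9]
 [-2.9 -2.4]
 [ 0.4 -0.4]
 [ 0.6 -0.2]
 [-2.5 -1.8]]
[[0.64138079 0.28130333 0.16      ]
 [0.61784166 0.16261504 0.        ]
 [0.59663698 0.0556975  0.195     ]]
```

Run:
```python
from h import *
from scipy.optimize import least_squares
h=.288
sc=[(269.2,107.5),(329.4,117.8),(250.5,164.5)]
si=[(153.4,207.4),(229.8,234.5),(276,175.2),(209.5,157.1)]
def res(v):
    x,y,a,r,w=v[:5];F=-.109
    A=proj(rack([[r,w,h],[r,-w,h],[F,w,h]],x,y,a),'scene')-sc
    B=proj(rack([[r,-w,h],[r,w,h],[F,w,h],[F,-w,h]],x,y,a),'side')-si
    return np.r_[A.ravel(),B.ravel()]
s=least_squares(res,[.616,.161,1.4,.15,.115],loss='soft_l1');print(s.x,np.degrees(s.x[2]));print(np.round(res(s.x).reshape(-1,2),1))
x,y,a=s.x[:3]
print(rack([[.121,0,.16],[0,0,0],[-.109,0,.195]],x,y,a))
```

```text
[0.61543934 0.16357445 1.37771788 0.1514458  0.1088923 ] 78.93742001437636
[[-2.  -0.8]
 [-2.  -0.9]
 [-1.5 -0.7]
 [-0.2 -1.2]
 [-0.8 -0.8]
 [-0.7 -0.5]
 [-0.3 -1. ]]
[[0.63865695 0.28232605 0.16      ]
 [0.61543934 0.16357445 0.        ]
 [0.59452431 0.05659987 0.195     ]]
```

carry_out(steps=[[0,0,-57,33.4,1.5,3,6.5],[0,0,-57,33.4,1.5,3,6.5],[0,0,-57,33.4,1.5,3,6.5],[0,0,-57,33.4,1.5,3,6.5],[0,0,-57,33.4,1.5,3,6.5],[0,0,-57,33.4,1.5,3,6.5],[0,0,-57,33.4,1.5,3,6.5],[0,0,-57,33.4,1.5,3,6.5]], newtons=60)

```text
clock: 2.27
tcp_pos: [0.5373, -0.3764, 0.2014]
orientation: [[0.143, 0.99, 0.0], [0.99, -0.143, -0.0], [-0.0, 0.0, -1.0]]
ft_force: [1.4, -0.7, -0.5]
opening: 0.0648
grip_force: 0.0
```

carry_out(steps=[[0,0,-57,0,0,0,6.5],[0,0,-57,0,0,0,6.5],[0,0,-57,0,0,0,6.5],[0,0,-57,0,0,0,6.5],[0,0,-57,0,0,0,6.5],[0,0,-57,0,0,0,6.5],[0,0,-57,0,0,0,6.5],[0,0,-57,0,0,0,6.5]])

```text
clock: 2.93
tcp_pos: [0.5354, -0.3774, 0.2013]
orientation: [[-0.752, 0.659, -0.0], [0.659, 0.752, 0.0], [0.0, -0.0, -1.0]]
ft_force: [-0.0, -0.9, -0.1]
opening: 0.0655
grip_force: 0.0
```

carry_out(steps=[[0,0,-57,0,0,0,6.5],[0,0,-57,0,0,0,6.5],[0,0,-57,0,0,0,6.5],[0,0,-57,0,0,0,6.5],[0,0,-57,0,0,0,6.5],[0,0,-57,0,0,0,6.5],[0,0,-57,0,0,0,6.5],[0,0,-57,0,0,0,6.5]])

```text
clock: 3.6
tcp_pos: [0.5354, -0.3774, 0.2013]
orientation: [[-0.962, -0.271, -0.0], [-0.271, 0.962, 0.0], [0.0, 0.0, -1.0]]
ft_force: [-0.4, 0.8, -0.2]
opening: 0.0653
grip_force: 0.0
```

carry_out(steps=[[0,0,-57,0,0,0,6.5],[0,0,-57,0,0,0,6.5],[0,0,-57,0,0,0,6.5],[0,0,-57,0,0,0,6.5],[0,0,-57,0,0,0,6.5],[0,0,-57,0,0,0,6.5],[0,0,-57,0,0,0,6.5],[0,0,-57,0,0,0,6.5]])

```text
clock: 4.27
tcp_pos: [0.5354, -0.3774, 0.2013]
orientation: [[-0.297, -0.955, -0.0], [-0.955, 0.297, 0.0], [-0.0, 0.0, -1.0]]
ft_force: [0.1, -0.6, 0.6]
opening: 0.065
grip_force: 0.0
```

carry_out(steps=[[0,0,-18.9,0,0,0,6.5],[0,0,-18.9,0,0,0,6.5],[0,0,-18.9,0,0,0,6.5],[0,0,-18.9,0,0,0,6.5]])

```text
clock: 4.6
tcp_pos: [0.5354, -0.3775, 0.2014]
orientation: [[0.024, -1.0, -0.0], [-1.0, -0.024, 0.0], [-0.0, 0.0, -1.0]]
ft_force: [0.8, -0.6, -0.7]
opening: 0.065
grip_force: 0.0
```

Run:
```python
from h import *
from bench import env
import cv2
s=env.read_state();p=np.array(s['tcp_pos']);R=np.array(s['orientation'])
im=viewer.snapshot('wrist');cv2.imwrite('pics/w1.png',im[:,:,::-1]);np.save('w1.npy',im)
for n in ['tray_grip','tray_mid','rack_rear','runners1','runners3','rack']:
    print(n,[(np.round(x['location'],4).tolist(),round(x['score'],2)) for x in viewer.pinpoint(n,'wrist')[:2]])
hsv=cv2.cvtColor(im,cv2.COLOR_RGB2HSV);m=cv2.inRange(hsv,(100,120,50),(130,255,255))
print(cv2.minAreaRect(cv2.findNonZero(m)))
g=[.5365,-.376,.096]
print(proj([g,[.536,-.376,.085],[.5345,-.2385,.078]],'wrist',(p,R)))
```

```text
tray_grip [([0.5323, -0.3731, 0.0854], 0.66), ([0.534, -0.237, 0.0742], 0.29)]
tray_mid [([0.5372, -0.2336, 0.0726], 0.61)]
rack_rear []
runners1 []
runners3 []
rack []
((259.5, 192.0), (50.0, 29.0), 90.0)
[[255.92334003 194.67824349]
 [256.52477888 191.21160167]
 [254.90236646 313.6701202 ]]
```

View pics/w1.png

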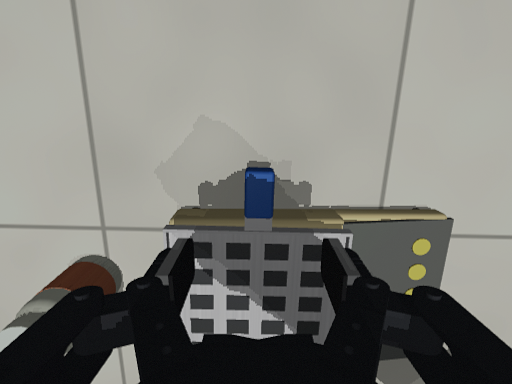

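carry_out(steps=[[0,0,0,-2,-0.5,-4,6.5],[0,0,0,-4,-1,-8,6.5],[0,0,0,-6,-1.5,-12,6.5],[0,0,3,-9,-2,-15,6.5],[0,0,6,-13,-3,-16.9,6.5],[0,0,9,-17,-4,-16.9,6.5],[0,0,12,-21,-5,-16.9,6.5],[0,0,12.4,-25,-6,-16.9,6.5]])

```text
clock: 5.62
tcp_pos: [0.5878, -0.1354, 0.3717]
orientation: [[-0.196, -0.981, 0.002], [-0.981, 0.196, -0.001], [0.0, -0.002, -1.0]]
ft_force: [1.3, -0.1, -1.6]
opening: 0.0649
grip_force: 0.0
```

carry_out(steps=[[0,0,0,-4,-0.3,0,6.5],[0,0,0,-8,-0.6,0,6.5],[0,0,0,-12,-0.6,0,6.5],[0,0,0,-16,-0.6,0,6.5],[0,0,0,-20,-0.6,0,6.5],[0,0,0,-23.5,-0.6,0,6.5],[0,0,0,-23.5,-0.6,0,6.5],[0,0,0,-23.5,-0.6,0,6.5]])

```text
clock: 6.28
tcp_pos: [0.6384, 0.0947, 0.37]
orientation: [[-0.189, -0.982, -0.0], [-0.982, 0.189, -0.0], [0.0, 0.0, -1.0]]
ft_force: [-0.4, -0.8, -0.6]
opening: 0.0651
grip_force: 0.0
```

Run:
```python
from h import *
from bench import env
import cv2
s=env.read_state();p=np.array(s['tcp_pos']);R=np.array(s['orientation']);print(s['clock'],p,R.round(3).tolist())
im=viewer.snapshot('wrist');np.savez('w2.npz',im=im,p=p,R=R)
cv2.imwrite('pics/w2.png',cv2.resize(im[:,:,::-1],(768,576),interpolation=cv2.INTER_CUBIC))
for n in ['runners1','runners2','runners3','runners4','rack']:
    print(n,[(np.round(x['location'],4).tolist(),round(x['score'],2)) for x in viewer.pinpoint(n,'wrist')[:2]])
```

```text
6.2833 [0.63839438 0.09466108 0.37000617] [[-0.189, -0.982, -0.0], [-0.982, 0.189, -0.0], [0.0, 0.0, -1.0]]
runners1 [([0.3666, 0.0985, -0.0011], 0.58)]
runners2 [([0.3666, 0.0985, -0.0011], 0.58)]
runners3 [([0.3666, 0.0985, -0.0011], 0.58)]
runners4 [([0.3666, 0.0985, -0.0011], 0.58)]
rack []
```

View pics/w2.png

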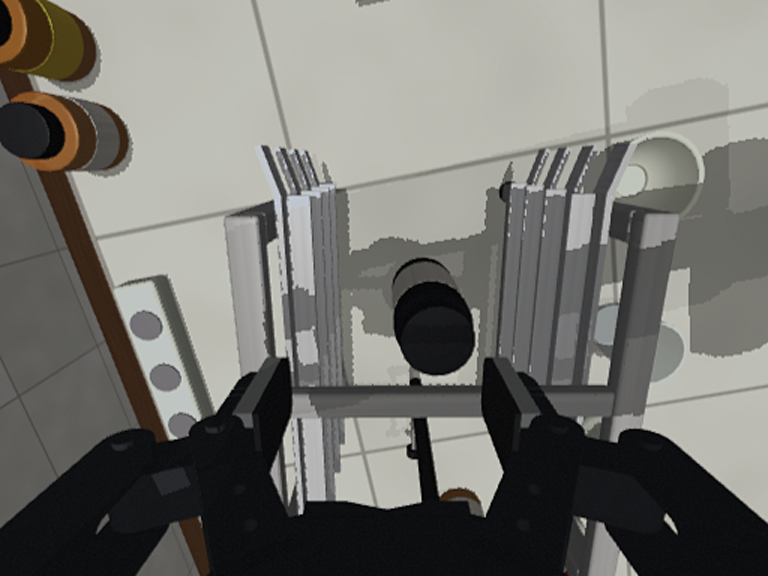

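Run:
```python
import cv2,numpy as np
im=np.load('w2.npz')['im'][:,:,::-1]
k=dict(fx=5,fy=5,interpolation=cv2.INTER_NEAREST)
a=cv2.resize(im[92:210,160:238],None,**k);b=cv2.resize(im[92:210,328:406],None,**k)
cv2.imwrite('pics/c2.png',np.hstack([a,np.zeros((590,10,3),np.uint8),b]))
```

```text
(no output)
```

View pics/c2.png

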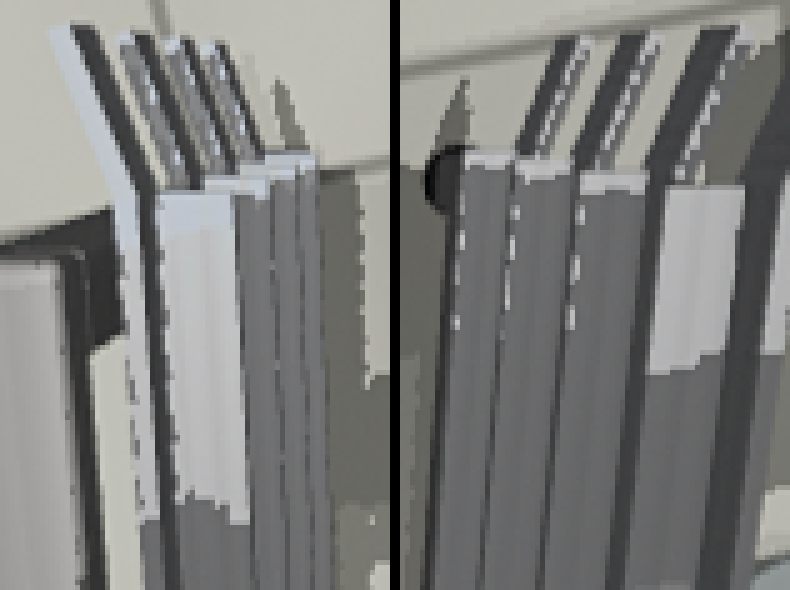

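```bash
cat > fit.py <<'E'
from h import *
from scipy.optimize import least_squares
d=np.load('w2.npz');pose=(d['p'],d['R'])
Z=[.240,.195,.150,.105]
obs=np.array([(207,130.6),(214,127.4),(219.2,125),(223.2,122.6),(381,129.4),(364,126.4),(351,124),(340.6,122.4)])-.5
P=np.array([[0,-.079,z] for z in Z]+[[0,.079,z] for z in Z])
E=[(-.079,209.5,209.5),(.079,373.1,209.5)]
t=np.linspace(0,.2,201)
def res(v,full=False):
    x,y,a,dc,dr=v
    r=(proj(rack(P,x,y,a),'wrist',pose)+[dc,dr]-obs)
    e=[]
    for yy,c,row in E:
        q=proj(rack(np.c_[t,0*t+yy,0*t+.24],x,y,a),'wrist',pose)+[dc,dr]
        e.append(np.interp(row,q[:,1],q[:,0])-c)
    return np.r_[r.ravel(),e]
for lock in (1,0):
    k=1e3 if lock else .3
    s=least_squares(lambda v:np.r_[res(v),v[3:]*k],[.595,.056,1.375,0,0],loss='soft_l1')
    print(s.x.round(4),np.degrees(s.x[2]).round(2));r=res(s.x);print(r[:16].reshape(-1,2).round(1).tolist(),r[16:].round(1))
    print('rear',rack([[.23,0,.16]],*s.x[:3]).round(4))
E
python3 fit.py
```

```text
[ 0.5964  0.0494  1.3869 -0.     -0.    ] 79.46
[[-0.7, 0.1], [-0.6, -0.0], [-0.4, -0.2], [-0.2, 0.2], [0.7, 0.2], [0.4, 0.0], [0.4, 0.0], [0.5, -0.3]] [ 0.6 -0.8]
rear [[0.6385 0.2755 0.16  ]]
[ 0.5961  0.0497  1.3868 -0.3543 -0.2338] 79.46
[[-0.6, 0.2], [-0.6, -0.0], [-0.4, -0.2], [-0.2, 0.2], [0.7, 0.3], [0.4, 0.0], [0.3, -0.0], [0.5, -0.3]] [ 0.7 -0.8]
rear [[0.6382 0.2758 0.16  ]]
```

carry_out(steps=[[0,0,0,4,0,0,6.5],[0,0,0,8,0,0,6.5],[0,0,0,12,0,0,6.5],[0,0,0,16,0,0,6.5],[0,0,-3,20,0.5,0,6.5],[0,0,-6,24,1,0,6.5],[0,0,-9,28,1.37,1,6.5],[0,0,-12.3,31.5,1.37,3,6.5]])

```text
clock: 7.25
tcp_pos: [0.5636, -0.2177, 0.3431]
orientation: [[0.021, -1.0, 0.005], [-1.0, -0.021, -0.003], [0.003, -0.005, -1.0]]
ft_force: [0.7, 0.8, 0.3]
opening: 0.0651
grip_force: 0.0
```

```bash
cat >> h.py <<'E'
def to(p,yaw_x,s,pitch=0):
    """pose with tool -x along horizontal heading yaw_x (deg), tool down; returns rotvec deg + cm"""
    a=np.radians(yaw_x);x=-np.array([np.cos(a),np.sin(a),0]);z=np.array([0,0,-1.]);T=np.c_[x,np.cross(z,x),z]
    T=T@Ro.from_euler('y',pitch,degrees=True).as_matrix()
    R=np.array(s['orientation']);rv=Ro.from_matrix(R.T@T).as_rotvec(degrees=True)
    return np.r_[rv.round(2),((np.array(p)-s['tcp_pos'])@R*100).round(2)]
E
python3 - <<'E'
from h import *
from bench import env
s=env.read_state();print(s['clock'],s['tcp_pos']);print(to([.5336,-.3775,.12],91.4,s).tolist())
E
```

```text
7.25 [ 0.56361913 -0.21768769  0.34314501]
[-0.27, -0.18, -0.21, 15.85, 3.44, 22.35]
```

carry_out(steps=[[0,0,0,3.2,0.7,0,6.5],[0,0,0,7,1.4,2,6.5],[0,0,0,10.5,2.2,4,6.5],[0,0,0,13,3,7,6.5],[0,0,0,15.8,3.4,10,6.5],[0,0,0,15.8,3.4,14,6.5],[0,0,0,15.8,3.4,18,6.5],[0,0,0,15.8,3.4,20,6.5]])

```text
clock: 7.92
tcp_pos: [0.5302, -0.3725, 0.1354]
orientation: [[0.017, -1.0, -0.005], [-1.0, -0.017, 0.004], [-0.004, 0.005, -1.0]]
ft_force: [-0.9, 0.5, -0.7]
opening: 0.065
grip_force: 0.0
```

Run:
```python
from h import *
from bench import env
s=env.read_state();print(s['clock'],s['tcp_pos']);print(to([.5336,-.3775,.066],91.4,s).tolist())
p=np.array(s['tcp_pos']);R=np.array(s['orientation'])
im=viewer.snapshot('wrist')
import cv2
hsv=cv2.cvtColor(im,cv2.COLOR_RGB2HSV);m=cv2.inRange(hsv,(100,120,50),(130,255,255))
print(cv2.boundingRect(m))
for x in (.5336-.013,.5336+.013):print(proj([[x,-.3775,.096]],'wrist',(p,R)))
```

```text
7.9167 [ 0.53022138 -0.37253705  0.13536186]
[0.26, 0.24, -0.4, 0.53, -0.36, 6.93]
(232, 179, 40, 67)
[[271.83800515 214.36108895]]
[[231.98674211 213.76007076]]
```

carry_out(steps=[[0.3,0.2,-0.4,0.5,-0.36,3,6.5],[0.3,0.2,-0.4,0.5,-0.36,5.5,6.5],[0.3,0.2,-0.4,0.5,-0.36,6.9,6.5],[0.3,0.2,-0.4,0.5,-0.36,6.9,5],[0.3,0.2,-0.4,0.5,-0.36,6.9,1.5],[0.3,0.2,-0.4,0.5,-0.36,6.9,1.5],[0.3,0.2,-0.4,0.5,-0.36,6.9,1.5],[0.3,0.2,-0.4,0.5,-0.36,6.9,1.5]], newtons=90)

```text
clock: 8.63
tcp_pos: [0.5382, -0.3788, 0.0739]
orientation: [[0.028, -1.0, 0.007], [-1.0, -0.028, -0.006], [0.007, -0.007, -1.0]]
ft_force: [-1.6, -0.6, 6.0]
opening: 0.0242
grip_force: 89.3
```

carry_out(steps=[[0,0,0,0,0,0,1.5],[0,0,0,0,0,0,1.5]])

```text
clock: 8.8
tcp_pos: [0.5382, -0.3788, 0.0738]
orientation: [[0.028, -1.0, 0.007], [-1.0, -0.028, -0.006], [0.007, -0.007, -1.0]]
ft_force: [-1.4, -0.5, 6.4]
opening: 0.0243
grip_force: 89.5
```

carry_out(steps=[[0,0,0,0,0,0,5],[0,0,0,0,0,0,5],[0,0,0,0,0,0,5]])

```text
clock: 9.05
tcp_pos: [0.5376, -0.3775, 0.0717]
orientation: [[0.028, -1.0, 0.006], [-1.0, -0.028, -0.003], [0.004, -0.006, -1.0]]
ft_force: [0.7, 0.3, -1.3]
opening: 0.0502
grip_force: 0.0
```

Run:
```python
from h import *
from bench import env
import cv2
s=env.read_state();print(s['clock'],s['tcp_pos'],s['opening'],s['ft_force']);print(to([.538,-.3775,.066],91.4,s).tolist())
p=np.array(s['tcp_pos']);R=np.array(s['orientation']);print(R.round(4).tolist())
im=viewer.snapshot('wrist');cv2.imwrite('pics/w3.png',im[:,:,::-1])
hsv=cv2.cvtColor(im,cv2.COLOR_RGB2HSV);m=cv2.inRange(hsv,(100,120,50),(130,255,255))
print(cv2.boundingRect(m))
for x in (.5336-.013,.5336+.013):print(proj([[x,-.3775,.096]],'wrist',(p,R)))
```

```text
9.05 [ 0.537597   -0.37746542  0.07170163] 0.050206471489948196 [ 0.65585898  0.34035843 -1.25348098]
[-0.33, -0.21, 0.21, 0.0, -0.04, 0.57]
[[0.028, -0.9996, 0.0059], [-0.9996, -0.0281, -0.0035], [0.0036, -0.0058, -1.0]]
(228, 219, 57, 97)
[[294.53442898 274.97927695]]
[[236.96167055 273.35544438]]
```

View pics/w3.png

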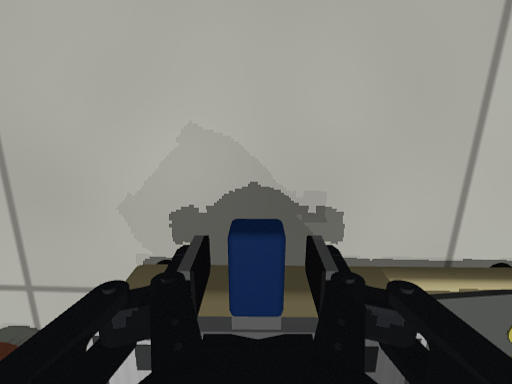

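carry_out(steps=[[-0.3,-0.2,0,0,0,0.6,5],[-0.3,-0.2,0,0,0,0.6,3],[-0.3,-0.2,0,0,0,0.6,1.5],[-0.3,-0.2,0,0,0,0.6,1.5],[-0.3,-0.2,0,0,0,0.6,1.5],[-0.3,-0.2,0,0,0,0.6,1.5]], newtons=110)

```text
clock: 9.6
tcp_pos: [0.5373, -0.3773, 0.0651]
orientation: [[0.028, -1.0, -0.0], [-1.0, -0.028, 0.001], [-0.001, 0.0, -1.0]]
ft_force: [0.3, 1.5, -1.2]
opening: 0.0248
grip_force: 107.8
```

carry_out(steps=[[0,0,0,0,0,-0.5,1.5],[0,0,0,0,0,-1.5,1.5],[0,0,0,0,0,-3,1.5],[0,0,0,0,0,-5,1.5],[0,0,0,0,0,-7,1.5],[0,0,0,0,0,-9,1.5],[0,0,0,0,0,-10,1.5],[0,0,0,0,0,-10,1.5]])

```text
clock: 10.27
tcp_pos: [0.5388, -0.3789, 0.1691]
orientation: [[0.028, -1.0, 0.004], [-1.0, -0.028, -0.004], [0.004, -0.004, -1.0]]
ft_force: [0.0, -0.3, -2.9]
opening: 0.0245
grip_force: 108.1
```

Run:
```python
from h import *
from bench import env
import cv2
s=env.read_state();print(s['clock'],s['tcp_pos'],s['opening'],s['ft_force'],s['moment']);print(np.round(s['orientation'],4).tolist())
for c in ['side','scene']:
    im=viewer.snapshot(c);cv2.imwrite(f'pics/l_{c}.png',im[:,:,::-1])
    for n in ['tray_grip','tray_mid']:
        print(n,[(np.round(x['location'],4).tolist(),round(x['score'],2)) for x in viewer.pinpoint(n,c)[:2]])
```

```text
10.2667 [ 0.53882386 -0.37894765  0.16908534] 0.024530543430078988 [ 0.00391132 -0.34633955 -2.85395586] [-0.44784878 -0.00749309  0.00112001]
[[0.0279, -0.9996, 0.0042], [-0.9996, -0.0279, -0.0042], [0.0043, -0.004, -1.0]]
tray_grip [([0.5438, -0.3798, 0.189], 0.63)]
tray_mid [([0.5351, -0.2422, 0.1787], 0.61)]
tray_grip [([0.5401, -0.3783, 0.1859], 0.7)]
tray_mid [([0.6101, 0.1771, -0.0027], 0.63)]
```

Run:
```python
from h import *
from bench import env
s=env.read_state();print(to([.5418,-.2415,.205],79.46,s).tolist())
```

```text
[0.13, 0.09, 12.13, -13.53, -0.89, -4.1]
```

carry_out(steps=[[0,0,1,-1,-0.1,-1,1.5],[0,0,3,-3,-0.3,-3,1.5],[0,0,5,-5.5,-0.5,-4.1,1.5],[0,0,7,-8,-0.7,-4.1,1.5],[0,0,9,-10.5,-0.9,-4.1,1.5],[0,0,11,-12.5,-0.9,-4.1,1.5],[0,0,12.1,-13.5,-0.9,-4.1,1.5],[0,0,12.1,-13.5,-0.9,-4.1,1.5]])

```text
clock: 11.23
tcp_pos: [0.5419, -0.2395, 0.2056]
orientation: [[-0.18, -0.984, -0.002], [-0.984, 0.18, 0.002], [-0.001, 0.002, -1.0]]
ft_force: [-1.7, -0.5, -3.5]
opening: 0.0246
grip_force: 108.2
```

carry_out(steps=[[0,0,0,0,0,0,1.5],[0,0,0,0,0,0,1.5]])

```text
clock: 11.4
tcp_pos: [0.5425, -0.243, 0.206]
orientation: [[-0.182, -0.983, -0.001], [-0.983, 0.182, -0.0], [0.0, 0.001, -1.0]]
ft_force: [-0.5, -0.2, -2.9]
opening: 0.0245
grip_force: 108.2
```

Run:
```python
from h import *
from bench import env
import cv2
s=env.read_state();print(s['clock'],s['tcp_pos'],s['ft_force'],s['moment']);print(np.round(s['orientation'],4).tolist())
print(to([.5418,-.2415,.205],79.46,s).tolist())
ims={}
for c in ['side','scene']:
    im=viewer.snapshot(c);ims[c]=im;cv2.imwrite(f'pics/m_{c}.png',im[:,:,::-1])
    for n in ['tray_grip','tray_mid']:
        print(n,[(np.round(x['location'],4).tolist(),round(x['score'],2)) for x in viewer.pinpoint(n,c)[:2]])
h=np.array([.183,.983]);l=np.array([-.983,.183])
g=np.array(s['tcp_pos'])[:2]
for c in ims:
    pts=[np.r_[g+h*a+l*b,.226] for a in (.038,.238) for b in (-.09,.09)]
    q=proj(pts,c);print(c,q.round(1).tolist())
    x0,y0=q.min(0).astype(int)-12;x1,y1=q.max(0).astype(int)+18
    k=cv2.resize(ims[c][y0:y1,x0:x1,::-1],None,fx=395/(x1-x0),fy=395/(x1-x0),interpolation=cv2.INTER_CUBIC);print(c,x0,y0,395/(x1-x0),k.shape);ims[c]=k
h=max(k.shape[0] for k in ims.values())
cv2.imwrite('pics/c3.png',np.hstack([cv2.copyMakeBorder(k,0,h-k.shape[0],0,5,cv2.BORDER_CONSTANT) for k in ims.values()]))
```

```text
11.4 [ 0.54253112 -0.24301745  0.20595967] [-0.52821182 -0.22145745 -2.86149442] [-0.3609929   0.04590547  0.01271707]
[[-0.1823, -0.9832, -0.0006], [-0.9832, 0.1823, -0.0003], [0.0004, 0.0006, -1.0]]
[0.03, -0.03, 0.03, -0.14, 0.1, 0.1]
tray_grip [([0.5464, -0.2408, 0.2256], 0.59)]
tray_mid [([0.5672, -0.1065, 0.2204], 0.59)]
tray_grip [([0.5463, -0.2418, 0.2293], 0.58)]
tray_mid [([0.5653, -0.1102, 0.2148], 0.62)]
side [[252.8, 136.4], [299.4, 147.6], [225.5, 163.7], [276.6, 178.0]]
side 213 124 3.798076923076923 (270, 395, 3)
scene [[293.0, 256.0], [236.1, 244.5], [304.8, 201.9], [251.5, 192.0]]
scene 224 179 4.030612244897959 (383, 395, 3)
```

View pics/c3.png

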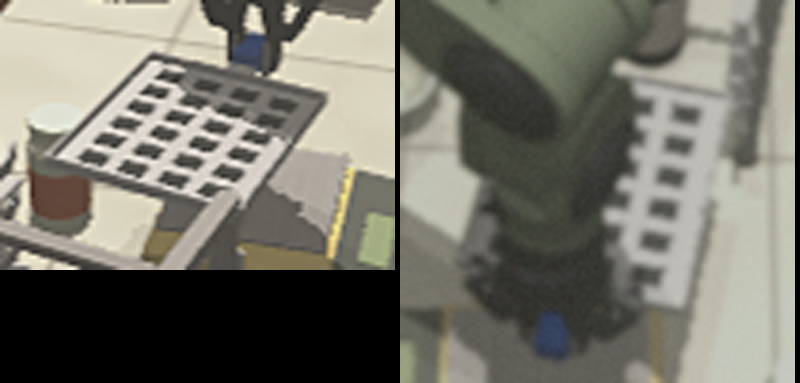

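carry_out(steps=[[0,0,0,0,0.1,0.5,1.5],[0,0,0,-1,0.1,1,1.5],[0,0,0,-2,0.1,1.3,1.5],[0,0,0,-4,0.1,1.3,1.5],[0,0,0,-5.5,0.1,1.3,1.5],[0,0,0,-6.5,0.1,1.3,1.5],[0,0,0,-7.5,0.1,1.3,1.5],[0,0,0,-8,0.1,1.3,1.5]])

```text
clock: 12.37
tcp_pos: [0.5565, -0.1617, 0.1935]
orientation: [[-0.181, -0.984, 0.0], [-0.984, 0.181, 0.0], [-0.0, -0.0, -1.0]]
ft_force: [-0.8, 0.4, -4.2]
opening: 0.0242
grip_force: 108.2
```

```bash
cat >> h.py <<'E'
M=np.array([.596,.0495]);a0=np.radians(79.46);H=np.array([np.cos(a0),np.sin(a0)]);L=np.array([-H[1],H[0]])
def status(n=8,cam='side'):
    from bench import env
    F=[]
    for _ in range(n):
        viewer.snapshot(cam);s=env.read_state();f=s['ft_force'];F.append([f[:2]@H,f[:2]@L,f[2]])
    d=np.array(s['tcp_pos'])[:2]-M
    print('t',round(s['clock'],2),'s_nose',round((d@H+.238)*1e3,1),'lat',round(d@L*1e3,1),'z',round(s['tcp_pos'][2]*1e3,1),'F along,lat,z',np.mean(F,0).round(2),'sd',(np.std(F,0)/n**.5).round(2),'mom',np.round(s['moment'],2),'turn',to(s['tcp_pos'],79.46,s)[:3])
    return s
E
python3 - <<'E'
from h import *
status()
E
```

```text
t 12.77 s_nose 20.7 lat 0.1 z 193.4 F along,lat,z [-0.04 -0.19 -2.86] sd [0.17 0.1  0.21] mom [-0.34  0.04 -0.03] turn [-0.   -0.01 -0.02]
```

carry_out(steps=[[0,0,0,-1,0,0,1.5],[0,0,0,-2.5,0,0,1.5],[0,0,0,-4,0,0,1.5],[0,0,0,-5.5,0,0,1.5],[0,0,0,-7,0,0,1.5],[0,0,0,-8.5,0,0,1.5],[0,0,0,-9.5,0,0,1.5],[0,0,0,-10,0,0,1.5]])

```text
clock: 13.43
tcp_pos: [0.5745, -0.0635, 0.1934]
orientation: [[-0.181, -0.984, -0.0], [-0.984, 0.181, 0.001], [-0.0, 0.0, -1.0]]
ft_force: [0.0, 0.2, -2.4]
opening: 0.0244
grip_force: 108.2
```

Run:
```python
from h import *
import cv2
status(6)
im=viewer.snapshot('side');b=viewer.snapshot('scene')
A=cv2.resize(im[120:310,130:300,::-1],None,fx=3,fy=3,interpolation=cv2.INTER_CUBIC);B=cv2.resize(b[80:240,240:340,::-1],None,fx=2.8,fy=2.8,interpolation=cv2.INTER_CUBIC)
cv2.imwrite('pics/c4.png',np.hstack([A,cv2.copyMakeBorder(B,0,A.shape[0]-B.shape[0],0,0,cv2.BORDER_CONSTANT)]))
```

```text
t 13.73 s_nose 120.6 lat 0.1 z 193.4 F along,lat,z [-0.46 -0.13 -3.19] sd [0.25 0.07 0.18] mom [-0.39  0.06  0.02] turn [-0.   -0.02 -0.02]
```

View pics/c4.png

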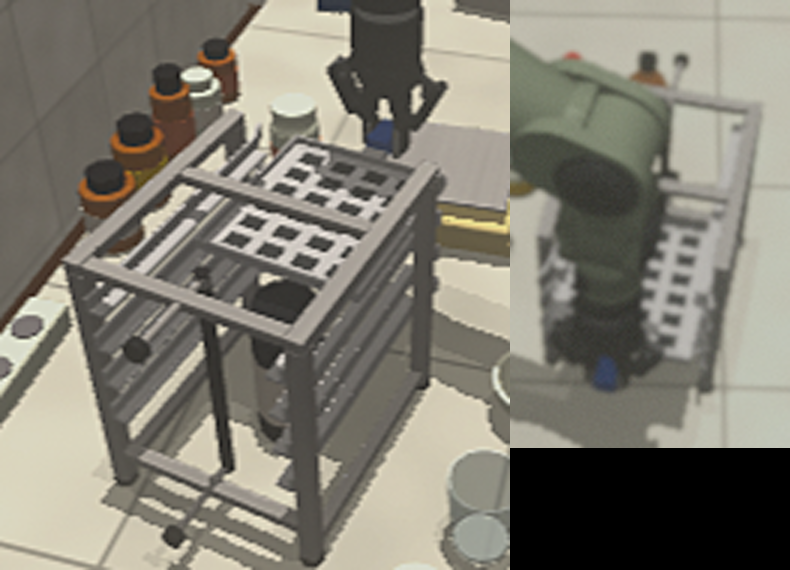

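carry_out(steps=[[0,0,0,-1,0,0,1.5],[0,0,0,-2,0,0,1.5],[0,0,0,-3,0,0,1.5],[0,0,0,-3.8,0,0,1.5],[0,0,0,-4,0,0.2,1.5],[0,0,0,-4,0,0.3,1.5],[0,0,0,-4,0,0.35,1.5],[0,0,0,-4,0,0.4,1.5]])

```text
clock: 14.5
tcp_pos: [0.5816, -0.0259, 0.1892]
orientation: [[-0.182, -0.983, -0.0], [-0.983, 0.182, -0.0], [0.0, 0.0, -1.0]]
ft_force: [-0.9, -0.7, -3.4]
opening: 0.0247
grip_force: 108.2
```

```bash
python3 -c "
from h import *
status()"
```

```text
t 14.9 s_nose 161.1 lat 0.2 z 189.5 F along,lat,z [-0.2  -0.01 -3.18] sd [0.25 0.19 0.2 ] mom [-0.38  0.05 -0.01] turn [-0.01 -0.    0.02]
```

carry_out(steps=[[0,0,0,0,0,0.05,1.5],[0,0,0,0,0,0.1,1.5],[0,0,0,0,0,0.15,1.5],[0,0,0,0,0,0.15,1.5]])

```text
clock: 15.23
tcp_pos: [0.5817, -0.0258, 0.1878]
orientation: [[-0.182, -0.983, -0.0], [-0.983, 0.182, 0.0], [0.0, 0.0, -1.0]]
ft_force: [-0.2, -0.3, -3.4]
opening: 0.0245
grip_force: 108.2
```

```bash
python3 -c "
from h import *
status()"
```

```text
t 15.63 s_nose 161.4 lat 0.2 z 187.9 F along,lat,z [-0.3   0.32 -3.09] sd [0.14 0.12 0.18] mom [-0.38  0.1   0.02] turn [ 0.   -0.    0.04]
```

carry_out(steps=[[0,0,0,-0.4,0,0,1.5],[0,0,0,-0.8,0,0,1.5],[0,0,0,-1.2,0,0,1.5],[0,0,0,-1.6,0,0,1.5],[0,0,0,-2.0,0,0,1.5],[0,0,0,-2.3,0,0,1.5],[0,0,0,-2.5,0,0,1.5],[0,0,0,-2.5,0,0,1.5]])

```text
clock: 16.3
tcp_pos: [0.5864, -0.0007, 0.1879]
orientation: [[-0.182, -0.983, 0.0], [-0.983, 0.182, 0.0], [-0.0, 0.0, -1.0]]
ft_force: [-0.4, 0.5, -2.6]
opening: 0.0247
grip_force: 108.2
```

```bash
python3 -c "
from h import *
status(14)"
```

```text
t 17.0 s_nose 186.3 lat 0.2 z 187.9 F along,lat,z [-0.08  0.02 -3.23] sd [0.13 0.15 0.12] mom [-0.39  0.03 -0.02] turn [-0.   -0.    0.03]
```

carry_out(steps=[[0,0,0,-0.1,0,0,1.5],[0,0,0,-0.2,0,0,1.5],[0,0,0,-0.3,0,0,1.5],[0,0,0,-0.4,0,0,1.5]])

```text
clock: 17.33
tcp_pos: [0.587, 0.0029, 0.1879]
orientation: [[-0.182, -0.983, -0.0], [-0.983, 0.182, 0.0], [-0.0, 0.0, -1.0]]
ft_force: [0.3, -0.9, -2.6]
opening: 0.0243
grip_force: 108.2
```

```bash
python3 -c "
from h import *
status(14)"
```

```text
t 18.03 s_nose 190.3 lat 0.2 z 187.9 F along,lat,z [ 0.23  0.08 -3.08] sd [0.08 0.15 0.18] mom [-0.36  0.12  0.02] turn [-0.   -0.    0.03]
```

carry_out(steps=[[0,0,0,-0.1,0,0,1.5],[0,0,0,-0.2,0,0,1.5],[0,0,0,-0.3,0,0,1.5],[0,0,0,-0.4,0,0,1.5]])

```text
clock: 18.37
tcp_pos: [0.5878, 0.0068, 0.1879]
orientation: [[-0.182, -0.983, 0.0], [-0.983, 0.182, 0.0], [-0.0, -0.0, -1.0]]
ft_force: [0.1, 0.3, -4.1]
opening: 0.0248
grip_force: 108.2
```

```bash
python3 -c "
from h import *
status(14)"
```

```text
t 19.07 s_nose 194.3 lat 0.2 z 187.9 F along,lat,z [ 0.07  0.08 -3.21] sd [0.13 0.15 0.11] mom [-0.42  0.08 -0.03] turn [ 0.   -0.    0.03]
```

Baseline about 0 along; keep feeling in 4 mm steps with a reading after each.

carry_out(steps=[[0,0,0,-0.1,0,0,1.5],[0,0,0,-0.2,0,0,1.5],[0,0,0,-0.3,0,0,1.5],[0,0,0,-0.4,0,0,1.5]])

```text
clock: 19.4
tcp_pos: [0.5885, 0.0107, 0.1879]
orientation: [[-0.182, -0.983, -0.0], [-0.983, 0.182, 0.0], [-0.0, 0.0, -1.0]]
ft_force: [-0.2, -0.6, -3.0]
opening: 0.0244
grip_force: 108.2
```

```bash
python3 -c "
from h import *
status(12)"
```

```text
t 20.0 s_nose 198.3 lat 0.3 z 187.9 F along,lat,z [-0.05  0.25 -3.42] sd [0.16 0.09 0.19] mom [-0.41  0.08 -0.02] turn [-0.   -0.    0.03]
```

carry_out(steps=[[0,0,0,-0.1,0,0,1.5],[0,0,0,-0.2,0,0,1.5],[0,0,0,-0.3,0,0,1.5],[0,0,0,-0.4,0,0,1.5]])

```text
clock: 20.33
tcp_pos: [0.5892, 0.0146, 0.1879]
orientation: [[-0.182, -0.983, -0.0], [-0.983, 0.182, -0.0], [0.0, 0.0, -1.0]]
ft_force: [0.1, 0.2, -3.0]
opening: 0.0246
grip_force: 108.2
```

```bash
python3 -c "
from h import *
status(12)"
```

```text
t 20.93 s_nose 202.3 lat 0.3 z 187.9 F along,lat,z [ 0.19  0.22 -2.97] sd [0.13 0.09 0.12] mom [-0.37  0.08  0.02] turn [-0.   -0.    0.03]
```

carry_out(steps=[[0,0,0,-0.1,0,0,1.5],[0,0,0,-0.2,0,0,1.5],[0,0,0,-0.3,0,0,1.5],[0,0,0,-0.4,0,0,1.5]])

```text
clock: 21.27
tcp_pos: [0.59, 0.0186, 0.1879]
orientation: [[-0.182, -0.983, 0.0], [-0.983, 0.182, -0.0], [0.0, -0.0, -1.0]]
ft_force: [0.1, -0.7, -4.2]
opening: 0.0248
grip_force: 108.2
```

```bash
python3 -c "
from h import *
status(12)"
```

```text
t 21.87 s_nose 206.3 lat 0.3 z 187.9 F along,lat,z [-0.13  0.03 -3.26] sd [0.11 0.12 0.11] mom [-0.33  0.06 -0.02] turn [ 0.01 -0.    0.03]
```

carry_out(steps=[[0,0,0,-0.1,0,0,1.5],[0,0,0,-0.2,0,0,1.5],[0,0,0,-0.3,0,0,1.5],[0,0,0,-0.4,0,0,1.5]])

```text
clock: 22.2
tcp_pos: [0.5907, 0.0225, 0.1879]
orientation: [[-0.182, -0.983, 0.0], [-0.983, 0.182, -0.0], [-0.0, -0.0, -1.0]]
ft_force: [0.1, 0.2, -3.0]
opening: 0.0245
grip_force: 108.2
```

```bash
python3 -c "
from h import *
status(12)"
```

```text
t 22.8 s_nose 210.3 lat 0.3 z 187.9 F along,lat,z [ 0.12  0.05 -2.81] sd [0.18 0.12 0.12] mom [-0.44  0.11  0.01] turn [0.   0.   0.03]
```

carry_out(steps=[[0,0,0,-0.1,0,0,1.5],[0,0,0,-0.2,0,0,1.5],[0,0,0,-0.3,0,0,1.5],[0,0,0,-0.4,0,0,1.5]])

```text
clock: 23.13
tcp_pos: [0.5914, 0.0264, 0.1879]
orientation: [[-0.182, -0.983, 0.0], [-0.983, 0.182, -0.0], [0.0, -0.0, -1.0]]
ft_force: [0.3, -0.6, -3.1]
opening: 0.0244
grip_force: 108.2
```

```bash
python3 -c "
from h import *
status(12)"
```

```text
t 23.73 s_nose 214.3 lat 0.3 z 187.9 F along,lat,z [-0.05 -0.05 -2.87] sd [0.16 0.13 0.13] mom [-0.39  0.04 -0.03] turn [-0.   -0.    0.03]
```

carry_out(steps=[[0,0,0,-0.1,0,0,1.5],[0,0,0,-0.2,0,0,1.5],[0,0,0,-0.3,0,0,1.5],[0,0,0,-0.4,0,0,1.5]])

```text
clock: 24.07
tcp_pos: [0.5922, 0.0304, 0.1879]
orientation: [[-0.182, -0.983, -0.0], [-0.983, 0.182, 0.0], [-0.0, 0.0, -1.0]]
ft_force: [-0.3, -0.7, -2.3]
opening: 0.0248
grip_force: 108.2
```

```bash
python3 -c "
from h import *
status(12)"
```

```text
t 24.67 s_nose 218.3 lat 0.3 z 187.9 F along,lat,z [-0.02  0.2  -2.97] sd [0.17 0.18 0.11] mom [-0.42  0.08  0.  ] turn [ 0.   -0.    0.03]
```

carry_out(steps=[[0,0,0,-0.1,0,0,1.5],[0,0,0,-0.2,0,0,1.5],[0,0,0,-0.3,0,0,1.5],[0,0,0,-0.4,0,0,1.5]])

```text
clock: 25.0
tcp_pos: [0.5929, 0.0343, 0.1879]
orientation: [[-0.182, -0.983, -0.0], [-0.983, 0.182, -0.0], [0.0, 0.0, -1.0]]
ft_force: [0.2, 0.8, -2.8]
opening: 0.0244
grip_force: 108.2
```

```bash
python3 -c "
from h import *
status(1)"
```

```text
t 25.05 s_nose 222.7 lat 0.3 z 187.9 F along,lat,z [-0.24 -0.35 -3.35] sd [0. 0. 0.] mom [-0.4   0.07 -0.04] turn [-0.    0.01  0.05]
```

carry_out(steps=[[0,0,0,0,0,0,1.5]])

```text
clock: 25.13
tcp_pos: [0.5929, 0.0343, 0.1879]
orientation: [[-0.182, -0.983, 0.0], [-0.983, 0.182, -0.0], [0.0, -0.0, -1.0]]
ft_force: [0.4, 0.5, -2.7]
opening: 0.0248
grip_force: 108.2
```

carry_out(steps=[[0,0,0,0,0,0,1.5]])

```text
clock: 25.22
tcp_pos: [0.5929, 0.0342, 0.1879]
orientation: [[-0.182, -0.983, -0.0], [-0.983, 0.182, -0.0], [0.0, 0.0, -1.0]]
ft_force: [-0.3, 0.3, -3.4]
opening: 0.0248
grip_force: 108.1
```

carry_out(steps=[[0,0,0,0,0,0,1.5]])

```text
clock: 25.3
tcp_pos: [0.5929, 0.0342, 0.1879]
orientation: [[-0.182, -0.983, -0.0], [-0.983, 0.182, 0.0], [0.0, 0.0, -1.0]]
ft_force: [0.7, -0.2, -3.7]
opening: 0.0247
grip_force: 108.3
```

carry_out(steps=[[0,0,0,0,0,0,1.5]])

```text
clock: 25.38
tcp_pos: [0.5928, 0.0341, 0.1879]
orientation: [[-0.182, -0.983, -0.0], [-0.983, 0.182, -0.0], [0.0, 0.0, -1.0]]
ft_force: [0.1, -0.3, -2.6]
opening: 0.0244
grip_force: 108.1
```

carry_out(steps=[[0,0,0,0,0,0,1.5]])

```text
clock: 25.47
tcp_pos: [0.5929, 0.0341, 0.1879]
orientation: [[-0.182, -0.983, -0.0], [-0.983, 0.182, -0.0], [0.0, 0.0, -1.0]]
ft_force: [-0.1, -0.7, -3.3]
opening: 0.0244
grip_force: 108.3
```

carry_out(steps=[[0,0,0,-0.1,0,0,1.5],[0,0,0,-0.2,0,0,1.5],[0,0,0,-0.3,0,0,1.5],[0,0,0,-0.4,0,0,1.5]])

```text
clock: 25.8
tcp_pos: [0.5936, 0.0379, 0.1879]
orientation: [[-0.182, -0.983, -0.0], [-0.983, 0.182, -0.001], [0.001, 0.0, -1.0]]
ft_force: [-0.8, -2.0, -1.4]
opening: 0.0246
grip_force: 108.2
```

```bash
python3 -c "
from h import *
status(6)"
```

```text
t 26.1 s_nose 226.3 lat 0.3 z 187.9 F along,lat,z [-1.44  0.07 -3.2 ] sd [0.26 0.21 0.23] mom [-0.63  0.09 -0.02] turn [-0.   -0.01  0.03]
```

carry_out(steps=[[0,0,0,-0.1,0,0,1.5],[0,0,0,-0.2,0,0,1.5],[0,0,0,-0.3,0,0,1.5]])

```text
clock: 26.35
tcp_pos: [0.5941, 0.0408, 0.1879]
orientation: [[-0.183, -0.983, -0.0], [-0.983, 0.183, -0.001], [0.001, 0.0, -1.0]]
ft_force: [0.1, -2.6, -3.2]
opening: 0.0248
grip_force: 108.2
```

```bash
python3 -c "
from h import *
status(6)"
```

```text
t 26.65 s_nose 229.3 lat 0.2 z 187.9 F along,lat,z [-2.17  0.01 -2.74] sd [0.14 0.18 0.19] mom [-0.8   0.17 -0.03] turn [-0.   -0.01  0.03]
```

carry_out(steps=[[0,0,0,0.4,0,0,1.5],[0,0,0,0.8,0,0.05,1.5],[0,0,0,0.8,0,0.1,1.5],[0,0,0,0.8,0,0.15,1.5],[0,0,0,0.8,0,0.15,1.5]])

```text
clock: 27.07
tcp_pos: [0.5928, 0.0333, 0.1865]
orientation: [[-0.182, -0.983, 0.0], [-0.983, 0.182, 0.001], [-0.001, -0.0, -1.0]]
ft_force: [0.2, -0.6, -1.1]
opening: 0.0245
grip_force: 108.4
```

```bash
python3 -c "
from h import *
status(4)"
```

```text
t 27.27 s_nose 221.6 lat 0.2 z 186.6 F along,lat,z [-0.71 -0.85 -2.06] sd [0.34 0.18 0.07] mom [-0.19  0.08  0.04] turn [-0.02  0.02  0.04]
```

carry_out(steps=[[0,0,0,0,0,0.03,1.5],[0,0,0,0,0,0.05,1.5],[0,0,0,0,0,0.05,1.5]])

```text
clock: 27.52
tcp_pos: [0.5928, 0.0333, 0.186]
orientation: [[-0.182, -0.983, 0.0], [-0.983, 0.182, 0.0], [-0.0, -0.0, -1.0]]
ft_force: [-0.2, 0.4, -0.9]
opening: 0.0247
grip_force: 108.5
```

```bash
python3 -c "
from h import *
status(4)"
```

```text
t 27.72 s_nose 221.5 lat 0.2 z 186.0 F along,lat,z [-0.15 -0.45 -1.52] sd [0.35 0.12 0.11] mom [ 0.03  0.04 -0.02] turn [-0.01  0.02  0.04]
```

carry_out(steps=[[0,0,0,0,0,0.03,1.5],[0,0,0,0,0,0.06,1.5],[0,0,0,0,0,0.06,1.5]])

```text
clock: 27.97
tcp_pos: [0.5928, 0.0333, 0.1859]
orientation: [[-0.182, -0.983, 0.001], [-0.983, 0.182, 0.0], [-0.0, -0.001, -1.0]]
ft_force: [-1.1, 0.8, 2.9]
opening: 0.0244
grip_force: 109.1
```

```bash
python3 -c "
from h import *
status(4)"
```

```text
t 28.17 s_nose 221.5 lat 0.1 z 185.9 F along,lat,z [0.56 1.43 5.  ] sd [0.24 0.13 0.21] mom [0.24 0.5  0.03] turn [-0.04  0.02  0.04]
```

carry_out(steps=[[0,0,0,0,0,-0.03,1.5],[0,0,0,-0.1,0,-0.05,1.5],[0,0,0,-0.2,0,-0.05,1.5],[0,0,0,-0.3,0,-0.05,1.5],[0,0,0,-0.4,0,-0.05,1.5],[0,0,0,-0.5,0,-0.05,1.5],[0,0,0,-0.6,0,-0.05,1.5],[0,0,0,-0.68,0,-0.05,1.5]])

```text
clock: 28.83
tcp_pos: [0.594, 0.0387, 0.1859]
orientation: [[-0.183, -0.983, 0.0], [-0.983, 0.183, -0.003], [0.002, -0.0, -1.0]]
ft_force: [-1.3, -6.7, 4.5]
opening: 0.0244
grip_force: 109.2
```

```bash
python3 -c "
from h import *
status(5)"
```

```text
t 29.08 s_nose 227.2 lat -0.0 z 185.9 F along,lat,z [-5.89  0.07  3.89] sd [0.17 0.2  0.17] mom [-0.87  0.37  0.1 ] turn [-0.03 -0.12  0.  ]
```

carry_out(steps=[[0,0,0,0,0,-0.02,1.5],[0,0,0,0,0,-0.04,1.5],[0,0,0,0,0,-0.04,1.5]])

```text
clock: 29.33
tcp_pos: [0.5939, 0.0394, 0.1859]
orientation: [[-0.183, -0.983, -0.0], [-0.983, 0.183, -0.001], [0.001, 0.0, -1.0]]
ft_force: [-0.7, -4.4, -0.1]
opening: 0.0242
grip_force: 108.8
```

```bash
python3 -c "
from h import *
status(5)"
```

```text
t 29.58 s_nose 228.2 lat 0.3 z 185.9 F along,lat,z [-3.74 -0.19 -0.07] sd [0.15 0.13 0.33] mom [-0.66 -0.04 -0.18] turn [0.02 0.   0.03]
```

carry_out(steps=[[0,0,0,0,0,0,3],[0,0,0,0,0,0,4],[0,0,0,0,0,0,5],[0,0,0,0,0,0,5],[0,0,0,0,0,0,5],[0,0,0,0,0,0,5]], newtons=20)

```text
clock: 30.08
tcp_pos: [0.5939, 0.0401, 0.1862]
orientation: [[-0.182, -0.983, 0.0], [-0.983, 0.182, 0.0], [-0.0, 0.0, -1.0]]
ft_force: [-0.2, -0.0, -0.5]
opening: 0.0499
grip_force: 0.0
```

Run:
```python
from h import *
from bench import env
import cv2
s=status(2,'wrist');p=np.array(s['tcp_pos']);R=np.array(s['orientation'])
im=viewer.snapshot('wrist');cv2.imwrite('pics/w4.png',im[:,:,::-1])
hsv=cv2.cvtColor(im,cv2.COLOR_RGB2HSV);m=cv2.inRange(hsv,(100,120,50),(130,255,255))
print(cv2.boundingRect(m))
for d in (-.022,.022):print(proj([np.r_[p[:2]+H*d,.217]],'wrist',(p,R)))
```

```text
t 30.18 s_nose 228.3 lat 0.3 z 186.2 F along,lat,z [-0.02  0.42 -0.02] sd [0.13 0.06 0.14] mom [-0.    0.01  0.01] turn [0.01 0.01 0.04]
(228, 223, 60, 102)
[[257.43158711 235.4420488 ]]
[[257.29974995 324.93085818]]
```

View pics/w4.png

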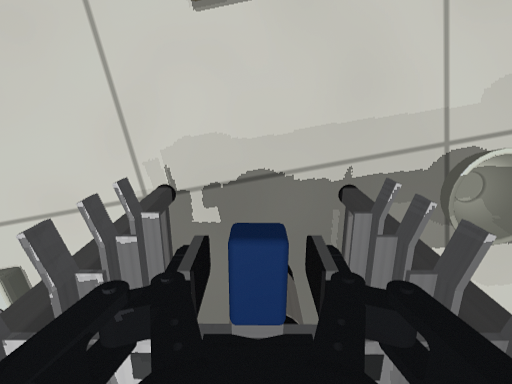

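carry_out(steps=[[0,0,0,0,0,-1,5],[0,0,0,0,0,-3,5],[0,0,0,0.5,0,-6,5],[0,0,0,2,0,-10,5],[0,0,0,5,0,-13,5],[0,0,0,9,0,-15,5],[0,0,0,13,0,-15,5],[0,0,0,15,0,-15,5]])

```text
clock: 30.9
tcp_pos: [0.5668, -0.1112, 0.3395]
orientation: [[-0.184, -0.983, 0.004], [-0.983, 0.184, -0.003], [0.002, -0.005, -1.0]]
ft_force: [0.3, -0.5, -1.2]
opening: 0.0502
grip_force: 0.0
```

Run:
```python
from h import *
import cv2
im=viewer.snapshot('side');b=viewer.snapshot('scene')
A=cv2.resize(im[120:310,130:300,::-1],None,fx=3,fy=3,interpolation=cv2.INTER_CUBIC);B=cv2.resize(b[80:240,240:340,::-1],None,fx=2.8,fy=2.8,interpolation=cv2.INTER_CUBIC)
cv2.imwrite('pics/c5.png',np.hstack([A,cv2.copyMakeBorder(B,0,A.shape[0]-B.shape[0],0,0,cv2.BORDER_CONSTANT)]))
for c in ('side','scene'):
  for n in ['tray_grip','tray_mid']:
    for x in viewer.pinpoint(n,c)[:1]:
      l=np.array(x['location']);d=l[:2]-M;print(c,n,'s,lat,z',(d@H).round(4),(d@L).round(4),l[2].round(4),x['score'])
```

```text
side tray_grip s,lat,z -0.005 -0.0008 0.2068 0.57
side tray_mid s,lat,z 0.1325 0.0033 0.1972 0.71
scene tray_grip s,lat,z -0.007 -0.0027 0.2085 0.71
scene tray_mid s,lat,z 0.1265 0.0009 0.197 0.78
```

View pics/c5.png

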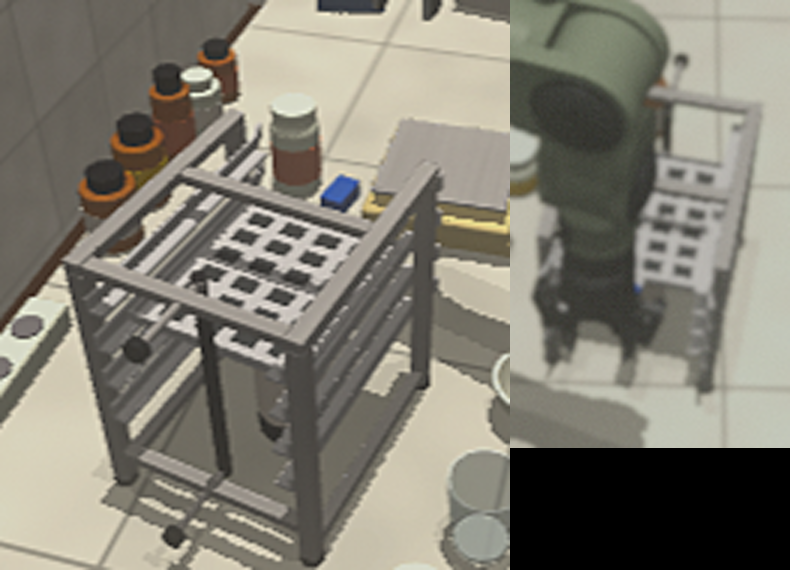

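carry_out(steps=[[0,0,0,0,0,0,5],[0,0,0,0,0,0,5],[0,0,0,0,0,0,5]])

```text
clock: 31.45
tcp_pos: [0.5667, -0.1066, 0.3361]
orientation: [[-0.181, -0.984, -0.0], [-0.984, 0.181, 0.0], [-0.0, 0.0, -1.0]]
ft_force: [0.0, -0.2, -0.9]
opening: 0.05
grip_force: 0.0
```

```bash
python3 -c "
from bench import workorder
print(workorder.job_done())"
```

```text
the job is handed in; nothing more can be done
None
```

The tray lies flat on the third pair of runners, clear over the tall jar and against the rear stop, which I pressed back about 5 mm by force estimate; it is released, the gripper is clear, and the job was handed in at about 31 s.

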